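# Free the stuck mixing ball in the blue-capped dressing bottle

## Task

In the blue-capped dressing bottle the orange mixing ball is caught high in the narrow neck. Pick that bottle up and rock it from side to side until the ball has dropped to the bottom, without laying the bottle on its side, then set it down gently, standing upright in the middle of the green mat. Leave the red-capped bottle standing where it is.

Things in the scene. Friction and masses are not known exactly. Their poses are not given: they have to be found in the camera images.
- bottle_blue: Clear closed bottle, BLUE cap, 168 mm tall, 0.2 kg, standing, its y axis within 30 degrees of world y. Origin: centre of underside; z to the cap; y its wide way. Body 56 (x) by 84 mm (y) to z 62; neck 26 by 40 mm, z 80 to 138; flat-sided cap 38 (x) by 46 mm (y), z 138 to 168: grip here. In the neck two staggered ledges slope 20 degrees down to their walls: upper at -y, lower at +y.
- ball_blue: Orange steel mixing ball, 16 mm, 17 g, in that bottle. Origin: its centre. Stuck on the upper ledge it lies 124 mm above the bottle's underside, on the lower 97, free at the bottom 12. Turning the bottle about its own x axis over 20 degrees (35 to 40, held 0.5 s, is ample) to one side, then to the other, rolls it off one ledge, then the other; two full rocks do it whichever side is first.
- bottle_red: Bystander: a bottle of the same shape and size with a RED cap, its own ball already at the bottom. Origin: centre of its underside. Leave it standing where it is.
- mat: Flat green mat, 140 by 140 mm, 4 mm thick, fixed on the table; the bottle is to stand in its middle. Origin: centre of its underside, at table height.
There are look-alikes about, which are no part of the job. What is shaped like the bottle_blue but yellow is not meant.

How it is judged:
By the outcome, as a careful person would: the job done as asked, in the order asked, and still so for the second after the job is handed in, with the robot touching nothing.
It also fails if it takes over 45 s, if anything falls off the work surface, if the arm or the gripper's body presses on something with over 40 N, if the wrist force passes 120 N, or if a joint passes its speed limit or range.

## Robot

A 7-joint arm with a two-finger parallel gripper is mounted at the origin on the work surface. World frame = base frame: x ahead of the robot, y to its left, z up, the work surface at z = 0. Lengths are in m, angles in rad, forces in N, time in s.
With the tool pointing down it reaches from about 0.425 to 1.025 m from the base axis. Payload 9.4 kg.
Tool frame: the origin (TCP) lies midway between the tips of the shut fingers; the grasp point (between the pads) lies 19 mm behind it; z points along the fingers, y is the line along which they close (so a half turn about z gives the same grasp; the last joint's range is limited). The gripper opens to 85 mm and grips with 20 to 120 N. Pads are 22 mm wide; open, the fingers measure 114 mm over their backs; the gripper's body (76 mm by 85 mm) begins 54 mm behind the grasp point. The pads swing forward as they close: fully open they stand 13 mm farther back than shut.
Start: joints at [1.233, 0.599, -0.003, 1.599, 0.002, 0.943, -0.08], TCP at [0.187, -0.7, 0.231] pointing down, gripper open.
Joint ranges: [-2.57, 2.57], [-0.35, 1.97], [-1.29, 1.29], [0.11, 2.56], [-1.05, 4.19], [0.11, 1.86], [-2.63, 2.63]. Speed limits (rad/s): [2.22, 2.22, 3.01, 3.01, 3.14, 3.14, 3.14].

## Interface

Orientations are given as a rotation vector (axis times angle).
In Python, from bench import manip gives the robot as it stands. The module is installed in compiled form; this text tells all that it offers.
- The arm moves only by the shell command python3 -m pendant 'ROWS' [FORCE]. ROWS is JSON, a list of rows, each an object of numbers: "gripper": the opening, from 0 (shut) to 1 (fully open); "tx", "ty", "tz": the shift along the tool's x, y, z in mm; "ax", "ay", "az": the turn, a rotation vector about the tool's x, y, z in degrees. In form: [{"gripper": .., "tx": .., "ty": .., "tz": .., "ax": .., "ay": .., "az": ..}, ...]. A call has 1 to 5 rows; each row shifts and turns the commanded pose from where the row before left it, along the tool's axes as they then stand; what a row does not reach is not made up. A row lasts 1/12 s, in which the tool goes at most 41.7 mm and 7.16 degrees, less where a joint would pass 70% of its speed; a pose out of reach is approached as far as the arm can. A call is refused whole if a number of a shift passes 41.7 or a number of a turn 7.16, either way. A call with a gripper value outside its range is refused whole. The fingers move at their own pace and stop on an object; FORCE is the grip in N (left out, the last holds). Time passes only in rows, so rows that do not move let the fingers close. It gives the time, the measured TCP pose, the force, the opening and the grip force at its end, in the units of the state.
- manip.observe(): the state, without advancing time (a new reading comes with each control period).
- manip.camera(name): name is "scene" or "top" or "wrist"; returns the picture (400x640x3 uint8, red, green, blue); there is no depth.
- manip.camera_info(name): a dict with "fx", "fy", "cx", "cy" (pixels), "distortion" ([k1, k2, p1, p2, k3] as OpenCV has them; the pictures are not rectified), "position" and "orientation" of the camera in the world. Camera axes: x right, y down, z forward; pixel columns grow to the right and rows downward; lengths in m; the calibration is good to about 2 mm. A picture is of the moment at which its call begins: read the wrist's pose just before it. camera_info takes no time and is no camera call; for the wrist camera it gives the pose at the moment of the call.
- manip.job_done(): hands the job in; it is judged then, once.
The state is a dict: "time_s": time; "joint_positions": joint angles; "joint_velocities": joint speeds; "tau": joint torques, N m; "eef_pos": TCP position; "orientation": TCP orientation; "ft_force": force on the tool from outside, world axes, zero at the start; "moment": the same for the moment, N m; "gripper_width": finger opening in m; "finger_force": force on a finger pad.
Only numpy, scipy, OpenCV 4.12 (cv2) and the standard library are available. Lean on these libraries where they do the work, as an engineer would, in place of code of your own. Each camera call takes 0.05 s, during which the arm holds its last target. There are 200 camera calls.

## Working session

There is one attempt and no reset: what is moved stays moved. The work goes in short steps, Python scripts to look and compute and a shell command to move; the robot and the scene stay as the last step left them, time stands still between calls to the robot, and variables do not carry over. Pictures are saved under pics/ and viewed, at most 10 in all, crops included, and the job is handed in when it is done.

```bash
mkdir -p pics; python3 - <<'E'
from bench import manip
import cv2, numpy as np
for n in ("scene","top"):
    im=manip.camera(n); cv2.imwrite(f"pics/{n}0.png",im[:,:,::-1]); i=manip.camera_info(n); print(n,i)
s=manip.observe(); print(s["time_s"],s["eef_pos"],s["orientation"],s["gripper_width"])
a=cv2.imread("pics/scene0.png");b=cv2.imread("pics/top0.png")
E
```

```text
scene {'fx': 369.3551008744491, 'fy': 369.3551008744491, 'cx': 317.06385330705467, 'cy': 196.36390967539964, 'distortion': array([-0.07685016,  0.        ,  0.        ,  0.        ,  0.        ]), 'position': array([ 0.96916326, -0.05747158,  0.74819586]), 'orientation': array([-1.97869284, -1.71815484,  0.57368398])}
top {'fx': 377.11258321388874, 'fy': 377.11258321388874, 'cx': 322.69466213317673, 'cy': 203.48406277600026, 'distortion': array([-0.02665104,  0.        ,  0.        ,  0.        ,  0.        ]), 'position': array([0.40530096, 0.02706496, 0.78649841]), 'orientation': array([-2.1618081 ,  2.11406489, -0.18196059])}
0.1 [ 0.18681407 -0.70009211  0.23050661] [-3.11355909e+00 -4.08479184e-01  5.36150287e-04] 0.08511326868768607
```

View pics/scene0.png

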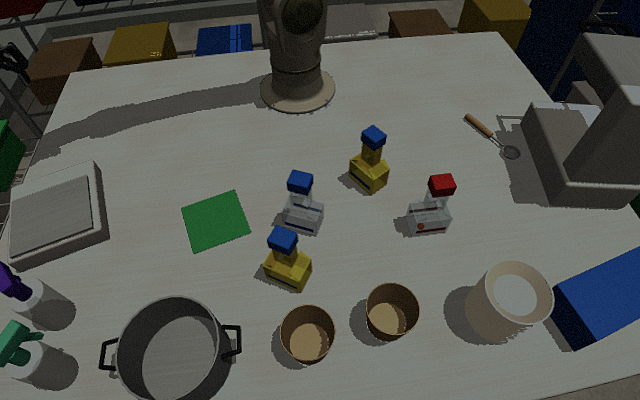

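View pics/top0.png

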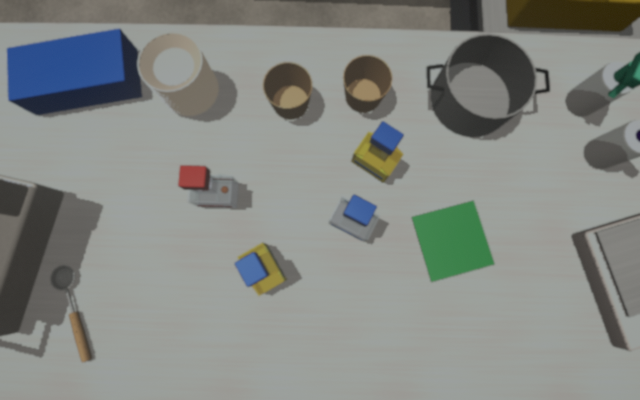

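The clear-bodied bottle with the blue cap is at scene (300,183) and top (360,210). What could be mistaken for it: a yellow bottle at scene (373,137) / top (252,270), another yellow at scene (283,240) / top (386,138), and the red-capped clear one at scene (441,186) / top (194,177). I choose the clear one. The mat is at scene (216,221) / top (453,240).

```bash
cat > h.py <<'E'
from bench import manip
import cv2, numpy as np
from scipy.spatial.transform import Rotation as R
def rays(i,px):
    K=np.array([[i["fx"],0,i["cx"]],[0,i["fy"],i["cy"]],[0,0,1]])
    u=cv2.undistortPoints(np.float64(px).reshape(-1,1,2),K,i["distortion"]).reshape(-1,2)
    return i["position"],R.from_rotvec(i["orientation"]).apply(np.c_[u,np.ones(len(u))])
def plane(i,px,z):
    c,d=rays(i,px); return c+d*((z-c[2])/d[:,2])[:,None]
def blob(im,lo,hi,near):
    m=cv2.inRange(cv2.cvtColor(im,cv2.COLOR_BGR2HSV),lo,hi)
    cs=[c for c in cv2.findContours(m,0,2)[0] if cv2.contourArea(c)>60]
    return min(cs,key=lambda c:np.linalg.norm(c.reshape(-1,2).mean(0)-near))
E
python3 - <<'E'
from h import *
for n,cap,mat in (("scene",(300,183),(216,221)),("top",(360,210),(453,240))):
    im=cv2.imread(f"pics/{n}0.png"); i=manip.camera_info(n)
    c=blob(im,(100,100,40),(125,255,255),cap); h=cv2.approxPolyDP(cv2.convexHull(c),2.,True).reshape(-1,2)
    print(n,"cap hull",h.tolist(),"\n",plane(i,h,.168).round(3).tolist())
    m=blob(im,(50,80,30),(80,255,255),mat); b=cv2.boxPoints(cv2.minAreaRect(m)); p=plane(i,b,.004)
    print(" mat",p.mean(0).round(4),np.linalg.norm(np.diff(p,axis=0),axis=1).round(3),p.round(3)[:,:2].tolist())
    # cap colour brightness crop
s=cv2.imread("pics/scene0.png")[155:245,265:345]; t=cv2.imread("pics/top0.png")[180:250,320:400]
f=lambda a:cv2.resize(a,(400,400),interpolation=cv2.INTER_CUBIC)
cv2.imwrite("pics/crop0.png",cv2.convertScaleAbs(np.hstack([f(s),f(t)]),alpha=1.5))
E
```

```text
scene cap hull [[292, 170], [312, 174], [309, 190], [287, 182]] 
 [[0.478, -0.051, 0.168], [0.494, -0.012, 0.168], [0.534, -0.023, 0.168], [0.508, -0.064, 0.168]]
 mat [ 0.4651 -0.2516  0.004 ] [0.15  0.143 0.138] [[0.421, -0.345], [0.375, -0.202], [0.513, -0.163], [0.552, -0.296]]
top cap hull [[375, 206], [366, 224], [344, 213], [354, 195]] 
 [[0.506, -0.062, 0.168], [0.475, -0.047, 0.168], [0.493, -0.011, 0.168], [0.524, -0.027, 0.168]]
 mat [ 0.4647 -0.248   0.004 ] [0.14  0.139 0.136] [[0.51, -0.164], [0.553, -0.297], [0.418, -0.331], [0.378, -0.201]]
```

View pics/crop0.png

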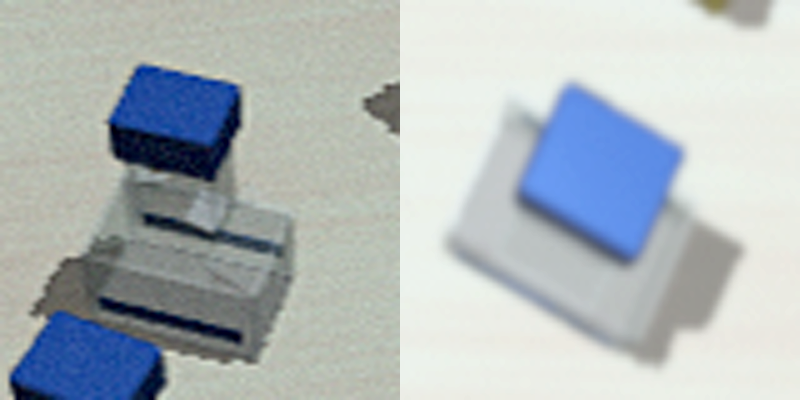

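The crop shows a clear body with a blue cap, so the choice stands. The measured cap centre is (0.4995, -0.037) with yaw about -27°, and the mat centre is (0.465, -0.248). I'll travel above the caps first, then turn.

```bash

python3 -m pendant '[{"gripper":1,"tx":23.6,"ty":-28},{"gripper":1,"tx":23.6,"ty":-28},{"gripper":1,"tx":23.6,"ty":-28},{"gripper":1,"tx":23.6,"ty":-28},{"gripper":1,"tx":23.6,"ty":-28}]' 60
python3 -m pendant '[{"gripper":1,"tx":23.6,"ty":-28},{"gripper":1,"tx":23.6,"ty":-28},{"gripper":1,"tx":23.6,"ty":-28},{"gripper":1,"tx":23.6,"ty":-28},{"gripper":1,"tx":23.6,"ty":-28}]'
python3 -m pendant '[{"gripper":1,"tx":23.6,"ty":-28},{"gripper":1,"tx":23.6,"ty":-28},{"gripper":1,"tx":23.6,"ty":-28},{"gripper":1,"tx":23.6,"ty":-28},{"gripper":1,"tx":23.6,"ty":-28}]'
python3 -m pendant '[{"gripper":1,"tx":23.6,"ty":-28},{"gripper":1,"tx":23.6,"ty":-28},{"gripper":1,"tx":23.6,"ty":-28},{"gripper":1,"tx":23.6,"ty":-28},{"gripper":1,"tx":23.6,"ty":-28}]'
python3 -m pendant '[{"gripper":1,"az":-6.9},{"gripper":1,"az":-6.9},{"gripper":1,"az":-6.9},{"gripper":1,"az":-6.9},{"gripper":1,"az":-6.9}]'
python3 -m pendant '[{"gripper":1,"az":-6.9},{"gripper":1,"az":-6.9},{"gripper":1,"az":-6.9},{"gripper":1,"az":-6.9},{"gripper":1,"az":-6.9}]'
python3 -m pendant '[{"gripper":1,"az":-6.9},{"gripper":1,"az":-6.9},{"gripper":1,"az":-6.9},{"gripper":1,"az":-6.9},{"gripper":1,"az":-6.9}]'
python3 -m pendant '[{"gripper":1,"az":-6.9},{"gripper":1,"az":-6.9},{"gripper":1,"az":-6.9},{"gripper":1,"az":-6.9},{"gripper":1,"az":-6.9}]'
cat >> h.py <<'E'
def togo(p,ydir=None):
    s=manip.observe(); r=R.from_rotvec(s["orientation"])
    print("t",round(s["time_s"],2),"pos",s["eef_pos"].round(4),"w",round(s["gripper_width"],4),"F",np.round(s["finger_force"],1),"ft",s["ft_force"].round(1),"q",s["joint_positions"].round(2))
    print("tool axes\n",r.as_matrix().T.round(3)); print("shift mm",(1e3*r.inv().apply(np.array(p)-s["eef_pos"])).round(1))
    if ydir is not None:
        # level tool, y along ydir
        y=np.r_[ydir,0]/np.linalg.norm(ydir); z=np.array([0,0,-1.]); T=R.from_matrix(np.c_[np.cross(y,z),y,z])
        print("turn deg",np.degrees((r.inv()*T).as_rotvec()).round(2))
E
python3 - <<'E'
from h import *
togo((.4995,-.037,.231),(.45,.89))
im=manip.camera("wrist"); cv2.imwrite("pics/w1.png",im[:,:,::-1]); im=manip.camera("top"); cv2.imwrite("pics/t1.png",im[:,:,::-1])
i=manip.camera_info("wrist");print(i)
E
```

```text
t 0.1 pos [ 0.1868 -0.7001  0.2305] w 0.0851 F 0.0 ft [-0.  -0.2 -0.2] q [ 1.23  0.6  -0.    1.6   0.    0.94 -0.08]
tool axes
 [[ 0.966  0.258 -0.   ]
 [ 0.258 -0.966 -0.001]
 [-0.001  0.001 -1.   ]]
shift mm [ 4.731e+02 -5.600e+02  2.000e-01]
turn deg [-5.0000e-02 -9.0000e-02 -1.3823e+02]
{'fx': 276.23830080271665, 'fy': 276.23830080271665, 'cx': 320.57524694727834, 'cy': 201.57370239550292, 'distortion': array([-0.0189472,  0.       ,  0.       ,  0.       ,  0.       ]), 'position': array([ 0.2642508 , -0.67830841,  0.37179957]), 'orientation': array([ 2.27946982, -1.74965625, -0.28430735])}invalid input at $[0]: expected keys gripper, tx, ty, tz, ax, ay, az
invalid input at $[0]: expected keys gripper, tx, ty, tz, ax, ay, az
invalid input at $[0]: expected keys gripper, tx, ty, tz, ax, ay, az
invalid input at $[0]: expected keys gripper, tx, ty, tz, ax, ay, az
invalid input at $[0]: expected keys gripper, tx, ty, tz, ax, ay, az
invalid input at $[0]: expected keys gripper, tx, ty, tz, ax, ay, az
invalid input at $[0]: expected keys gripper, tx, ty, tz, ax, ay, az
invalid input at $[0]: expected keys gripper, tx, ty, tz, ax, ay, az
```

View pics/w1.png

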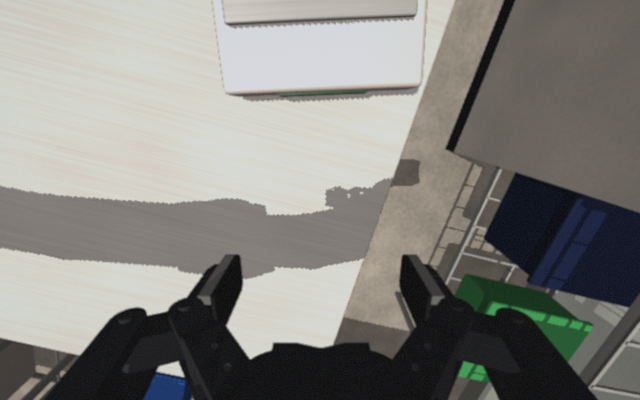

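The rows were refused because every key is needed, so the arm hasn't moved and the wrist picture only shows the start view. Sending them again in full form.

```bash

python3 -m pendant '[{"gripper":1,"tx":23.6,"ty":-28,"tz":0,"ax":0,"ay":0,"az":0},{"gripper":1,"tx":23.6,"ty":-28,"tz":0,"ax":0,"ay":0,"az":0},{"gripper":1,"tx":23.6,"ty":-28,"tz":0,"ax":0,"ay":0,"az":0},{"gripper":1,"tx":23.6,"ty":-28,"tz":0,"ax":0,"ay":0,"az":0},{"gripper":1,"tx":23.6,"ty":-28,"tz":0,"ax":0,"ay":0,"az":0}]' 60
python3 -m pendant '[{"gripper":1,"tx":23.6,"ty":-28,"tz":0,"ax":0,"ay":0,"az":0},{"gripper":1,"tx":23.6,"ty":-28,"tz":0,"ax":0,"ay":0,"az":0},{"gripper":1,"tx":23.6,"ty":-28,"tz":0,"ax":0,"ay":0,"az":0},{"gripper":1,"tx":23.6,"ty":-28,"tz":0,"ax":0,"ay":0,"az":0},{"gripper":1,"tx":23.6,"ty":-28,"tz":0,"ax":0,"ay":0,"az":0}]'
python3 -c "
from h import *
togo((.4995,-.037,.231),(.45,.89))"
```

```text
time_s: 0.62
eef_pos: [0.2652, -0.5331, 0.2311]
orientation: [-3.115, -0.408, 0.0]
ft_force: [0.3, 0.2, -0.1]
gripper_width: 0.0852
finger_force: 0.0
time_s: 1.03
eef_pos: [0.3431, -0.3675, 0.2314]
orientation: [3.115, 0.408, 0.0]
ft_force: [0.5, 0.0, 0.4]
gripper_width: 0.085
finger_force: 0.0
t 1.03 pos [ 0.3431 -0.3675  0.2314] w 0.085 F 0.0 ft [0.5 0.  0.4] q [ 0.74  0.34 -0.04  2.1   0.02  0.71 -0.63]
tool axes
 [[ 0.966  0.258  0.   ]
 [ 0.258 -0.966  0.   ]
 [ 0.    -0.    -1.   ]]
shift mm [ 236.3 -279.     0.3]
turn deg [ 1.0000e-02  1.0000e-02 -1.3824e+02]
```

```bash

python3 -m pendant '[{"gripper":1,"tx":23.6,"ty":-28,"tz":0,"ax":0,"ay":0,"az":0},{"gripper":1,"tx":23.6,"ty":-28,"tz":0,"ax":0,"ay":0,"az":0},{"gripper":1,"tx":23.6,"ty":-28,"tz":0,"ax":0,"ay":0,"az":0},{"gripper":1,"tx":23.6,"ty":-28,"tz":0,"ax":0,"ay":0,"az":0},{"gripper":1,"tx":23.6,"ty":-28,"tz":0,"ax":0,"ay":0,"az":0}]' >/dev/null
python3 -m pendant '[{"gripper":1,"tx":23.6,"ty":-28,"tz":0,"ax":0,"ay":0,"az":0},{"gripper":1,"tx":23.6,"ty":-28,"tz":0,"ax":0,"ay":0,"az":0},{"gripper":1,"tx":23.6,"ty":-28,"tz":0,"ax":0,"ay":0,"az":0},{"gripper":1,"tx":23.6,"ty":-28,"tz":0,"ax":0,"ay":0,"az":0},{"gripper":1,"tx":23.6,"ty":-28,"tz":0,"ax":0,"ay":0,"az":0}]' >/dev/null
python3 -m pendant '[{"gripper":1,"tx":0,"ty":0,"tz":0,"ax":0,"ay":0,"az":-6.9},{"gripper":1,"tx":0,"ty":0,"tz":0,"ax":0,"ay":0,"az":-6.9},{"gripper":1,"tx":0,"ty":0,"tz":0,"ax":0,"ay":0,"az":-6.9},{"gripper":1,"tx":0,"ty":0,"tz":0,"ax":0,"ay":0,"az":-6.9},{"gripper":1,"tx":0,"ty":0,"tz":0,"ax":0,"ay":0,"az":-6.9}]' >/dev/null
python3 -m pendant '[{"gripper":1,"tx":0,"ty":0,"tz":0,"ax":0,"ay":0,"az":-6.9},{"gripper":1,"tx":0,"ty":0,"tz":0,"ax":0,"ay":0,"az":-6.9},{"gripper":1,"tx":0,"ty":0,"tz":0,"ax":0,"ay":0,"az":-6.9},{"gripper":1,"tx":0,"ty":0,"tz":0,"ax":0,"ay":0,"az":-6.9},{"gripper":1,"tx":0,"ty":0,"tz":0,"ax":0,"ay":0,"az":-6.9}]' >/dev/null
python3 -m pendant '[{"gripper":1,"tx":0,"ty":0,"tz":0,"ax":0,"ay":0,"az":-6.9},{"gripper":1,"tx":0,"ty":0,"tz":0,"ax":0,"ay":0,"az":-6.9},{"gripper":1,"tx":0,"ty":0,"tz":0,"ax":0,"ay":0,"az":-6.9},{"gripper":1,"tx":0,"ty":0,"tz":0,"ax":0,"ay":0,"az":-6.9},{"gripper":1,"tx":0,"ty":0,"tz":0,"ax":0,"ay":0,"az":-6.9}]' >/dev/null
python3 -m pendant '[{"gripper":1,"tx":0,"ty":0,"tz":0,"ax":0,"ay":0,"az":-6.9},{"gripper":1,"tx":0,"ty":0,"tz":0,"ax":0,"ay":0,"az":-6.9},{"gripper":1,"tx":0,"ty":0,"tz":0,"ax":0,"ay":0,"az":-6.9},{"gripper":1,"tx":0,"ty":0,"tz":0,"ax":0,"ay":0,"az":-6.9},{"gripper":1,"tx":0,"ty":0,"tz":0,"ax":0,"ay":0,"az":-6.9}]' >/dev/null
python3 - <<'E'
from h import *
togo((.4995,-.037,.231),(.45,.89))
i=manip.camera_info("wrist"); im=manip.camera("wrist")[:,:,::-1].copy(); cv2.imwrite("pics/w2.png",im)
c=blob(im,(100,100,40),(125,255,255),(320,250)); h=cv2.approxPolyDP(cv2.convexHull(c),2.,True).reshape(-1,2)
print(h.tolist(),plane(i,h,.168).round(3).tolist(),plane(i,h,.138).round(3).tolist())
E
```

```text
t 3.53 pos [ 0.4985 -0.0379  0.2313] w 0.0852 F 0.0 ft [ 1.1 -0.1 -0.5] q [ 0.52  0.42 -0.76  2.07  0.4   0.8   0.63]
tool axes
 [[-0.893  0.45  -0.   ]
 [ 0.45   0.893 -0.   ]
 [ 0.    -0.    -1.   ]]
shift mm [-0.5  1.2  0.3]
turn deg [-0.01  0.01  0.09]
[[311, 249], [358, 253]] [[0.519, -0.057, 0.168], [0.54, -0.023, 0.168]] [[0.533, -0.065, 0.138], [0.557, -0.027, 0.138]]
```

View pics/w2.png

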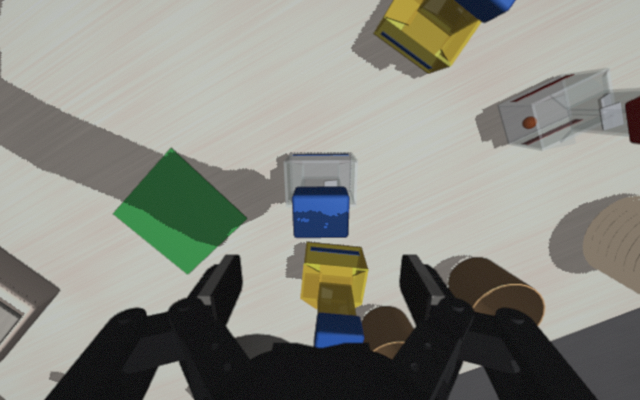

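The wrist view shows the target cap at (293..349, 186..237), its centre column 321 midway between the fingers. The yellow bottle is behind it at (335,290). The contour found was the wrong blob, so I'm re-reading the cap edges.

```bash

python3 - <<'E'
from h import *
i=manip.camera_info("wrist"); im=cv2.imread("pics/w2.png")
c=blob(im,(100,100,30),(125,255,255),(321,212)); h=cv2.approxPolyDP(cv2.convexHull(c),2.,True).reshape(-1,2)
s=manip.observe(); r=R.from_rotvec(s["orientation"])
for z in(.168,.138): print(z,[(a.tolist(),b.tolist()) for a,b in zip(h,(1e3*r.inv().apply(plane(i,h,z)-s["eef_pos"])).round(1))])
print(i["position"].round(3))
t=manip.camera_info("top"); print(plane(t,[(386,138),(252,270),(194,177)],.168).round(3).tolist())
E
```

```text
0.168 [([345, 189], [24.8, 19.2, 63.1]), ([348, 196], [19.2, 21.7, 63.1]), ([345, 236], [-14.9, 20.4, 63.1]), ([295, 236], [-14.9, -20.3, 63.1]), ([292, 197], [18.4, -21.7, 63.1]), ([297, 188], [25.6, -17.6, 63.1])]
0.138 [([345, 189], [16.3, 22.0, 93.1]), ([348, 196], [9.9, 24.8, 93.1]), ([345, 236], [-29.2, 23.3, 93.1]), ([295, 236], [-29.2, -23.3, 93.1]), ([292, 197], [8.9, -24.9, 93.1]), ([297, 188], [17.2, -20.2, 93.1])]
[ 0.425 -0.001  0.372]
[[0.624, -0.081, 0.168], [0.396, 0.137, 0.168], [0.548, 0.242, 0.168]]
```

```bash

python3 -m pendant '[{"gripper":1,"tx":1,"ty":0,"tz":25,"ax":0,"ay":0,"az":0},{"gripper":1,"tx":0,"ty":0,"tz":25,"ax":0,"ay":0,"az":0},{"gripper":1,"tx":0,"ty":0,"tz":25,"ax":0,"ay":0,"az":0},{"gripper":1,"tx":0,"ty":0,"tz":25,"ax":0,"ay":0,"az":0},{"gripper":1,"tx":0,"ty":0,"tz":0,"ax":0,"ay":0,"az":0}]' 
python3 -m pendant '[{"gripper":0,"tx":0,"ty":0,"tz":0,"ax":0,"ay":0,"az":0},{"gripper":0,"tx":0,"ty":0,"tz":0,"ax":0,"ay":0,"az":0},{"gripper":0,"tx":0,"ty":0,"tz":0,"ax":0,"ay":0,"az":0},{"gripper":0,"tx":0,"ty":0,"tz":0,"ax":0,"ay":0,"az":0},{"gripper":0,"tx":0,"ty":0,"tz":0,"ax":0,"ay":0,"az":0}]' 60
python3 -m pendant '[{"gripper":0,"tx":0,"ty":0,"tz":0,"ax":0,"ay":0,"az":0},{"gripper":0,"tx":0,"ty":0,"tz":0,"ax":0,"ay":0,"az":0},{"gripper":0,"tx":0,"ty":0,"tz":0,"ax":0,"ay":0,"az":0},{"gripper":0,"tx":0,"ty":0,"tz":0,"ax":0,"ay":0,"az":0},{"gripper":0,"tx":0,"ty":0,"tz":0,"ax":0,"ay":0,"az":0}]'
```

```text
time_s: 4.0
eef_pos: [0.4957, -0.0375, 0.1279]
orientation: [-0.737, -3.048, 0.002]
ft_force: [-0.2, -0.4, 0.1]
gripper_width: 0.0856
finger_force: 0.0
time_s: 4.42
eef_pos: [0.4985, -0.0373, 0.1329]
orientation: [0.735, 3.052, 0.0]
ft_force: [-0.5, -0.9, 4.9]
gripper_width: 0.0456
finger_force: 60.8
time_s: 4.83
eef_pos: [0.4985, -0.0374, 0.1329]
orientation: [0.735, 3.052, 0.0]
ft_force: [-1.4, 0.3, 5.2]
gripper_width: 0.0448
finger_force: 60.8
```

```bash

python3 -m pendant '[{"gripper":0,"tx":0,"ty":0,"tz":-8,"ax":0,"ay":0,"az":0},{"gripper":0,"tx":0,"ty":0,"tz":-16,"ax":0,"ay":0,"az":0},{"gripper":0,"tx":0,"ty":0,"tz":-25,"ax":0,"ay":0,"az":0},{"gripper":0,"tx":0,"ty":0,"tz":-25,"ax":0,"ay":0,"az":0},{"gripper":0,"tx":0,"ty":0,"tz":-25,"ax":0,"ay":0,"az":0}]' 80 
python3 -m pendant '[{"gripper":0,"tx":0,"ty":0,"tz":-25,"ax":0,"ay":0,"az":0},{"gripper":0,"tx":0,"ty":0,"tz":-25,"ax":0,"ay":0,"az":0},{"gripper":0,"tx":0,"ty":0,"tz":-25,"ax":0,"ay":0,"az":0},{"gripper":0,"tx":0,"ty":0,"tz":-16,"ax":0,"ay":0,"az":0},{"gripper":0,"tx":0,"ty":0,"tz":-8,"ax":0,"ay":0,"az":0}]'
python3 -m pendant '[{"gripper":0,"tx":-7,"ty":-20,"tz":0,"ax":0,"ay":0,"az":0},{"gripper":0,"tx":-7,"ty":-21,"tz":0,"ax":0,"ay":0,"az":0},{"gripper":0,"tx":-7,"ty":-21,"tz":0,"ax":0,"ay":0,"az":0},{"gripper":0,"tx":-7,"ty":-21,"tz":0,"ax":0,"ay":0,"az":0},{"gripper":0,"tx":-7,"ty":-20,"tz":0,"ax":0,"ay":0,"az":0}]'
python3 -m pendant '[{"gripper":0,"tx":-6,"ty":-20,"tz":0,"ax":0,"ay":0,"az":0},{"gripper":0,"tx":-6,"ty":-20,"tz":0,"ax":0,"ay":0,"az":0},{"gripper":0,"tx":-6,"ty":-20,"tz":0,"ax":0,"ay":0,"az":0},{"gripper":0,"tx":-6,"ty":-20,"tz":0,"ax":0,"ay":0,"az":0},{"gripper":0,"tx":-6,"ty":-20,"tz":0,"ax":0,"ay":0,"az":0}]'
python3 - <<'E'
from h import *
togo((.465,-.248,.33),(.45,.89))
a=manip.camera("scene"); b=manip.camera("top"); cv2.imwrite("pics/s3.png",a[:,:,::-1]);cv2.imwrite("pics/t3.png",b[:,:,::-1])
E
```

```text
time_s: 5.25
eef_pos: [0.4972, -0.0371, 0.2323]
orientation: [-0.735, -3.054, -0.0]
ft_force: [0.4, -0.1, -2.2]
gripper_width: 0.0448
finger_force: 81.9
time_s: 5.67
eef_pos: [0.498, -0.0369, 0.3325]
orientation: [0.734, 3.051, 0.0]
ft_force: [1.2, -0.0, -2.8]
gripper_width: 0.045
finger_force: 82.0
time_s: 6.08
eef_pos: [0.481, -0.1459, 0.3293]
orientation: [-0.735, -3.054, 0.001]
ft_force: [-0.1, -0.0, -2.0]
gripper_width: 0.0451
finger_force: 83.1
time_s: 6.5
eef_pos: [0.4623, -0.2484, 0.3293]
orientation: [-0.735, -3.054, -0.0]
ft_force: [-0.4, 0.2, -1.7]
gripper_width: 0.0453
finger_force: 83.1
t 6.5 pos [ 0.4623 -0.2484  0.3293] w 0.0453 F 83.1 ft [-0.4  0.2 -1.7] q [ 0.97  0.33 -0.77  1.9   0.27  1.02  1.18]
tool axes
 [[-0.891  0.455  0.001]
 [ 0.455  0.891 -0.   ]
 [-0.001  0.    -1.   ]]
shift mm [-2.2  1.5 -0.7]
turn deg [-0.   -0.04 -0.24]
```

View pics/s3.png

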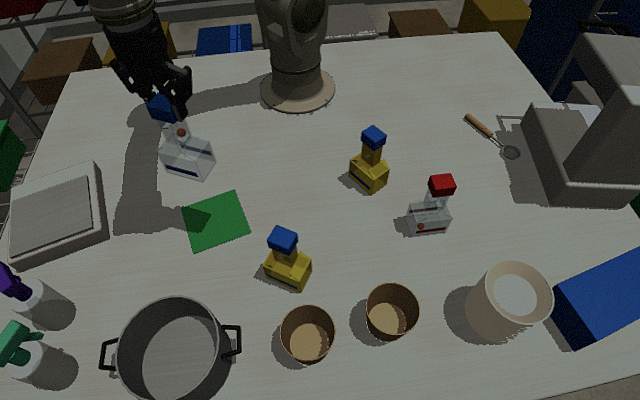

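The ball is visible in the neck at (182,132), and the bottle hangs upright in the grip over the mat. Rocking it +38° (bottle's +y side down) first.

```bash

python3 -m pendant '[{"gripper":0,"tx":0,"ty":0,"tz":0,"ax":4,"ay":0,"az":0},{"gripper":0,"tx":0,"ty":0,"tz":0,"ax":6,"ay":0,"az":0},{"gripper":0,"tx":0,"ty":0,"tz":0,"ax":6,"ay":0,"az":0},{"gripper":0,"tx":0,"ty":0,"tz":0,"ax":6,"ay":0,"az":0},{"gripper":0,"tx":0,"ty":0,"tz":0,"ax":6,"ay":0,"az":0}]' 
python3 -m pendant '[{"gripper":0,"tx":0,"ty":0,"tz":0,"ax":6,"ay":0,"az":0},{"gripper":0,"tx":0,"ty":0,"tz":0,"ax":4,"ay":0,"az":0},{"gripper":0,"tx":0,"ty":0,"tz":0,"ax":0,"ay":0,"az":0},{"gripper":0,"tx":0,"ty":0,"tz":0,"ax":0,"ay":0,"az":0},{"gripper":0,"tx":0,"ty":0,"tz":0,"ax":0,"ay":0,"az":0}]'
python3 -m pendant '[{"gripper":0,"tx":0,"ty":0,"tz":0,"ax":0,"ay":0,"az":0},{"gripper":0,"tx":0,"ty":0,"tz":0,"ax":0,"ay":0,"az":0},{"gripper":0,"tx":0,"ty":0,"tz":0,"ax":0,"ay":0,"az":0},{"gripper":0,"tx":0,"ty":0,"tz":0,"ax":0,"ay":0,"az":0}]'
python3 - <<'E'
from h import *
togo((.465,-.248,.33),(.45,.89))
E
```

```text
time_s: 7.02
eef_pos: [0.4635, -0.247, 0.3302]
orientation: [-0.689, -2.861, 0.721]
ft_force: [-0.7, -0.6, -3.1]
gripper_width: 0.0449
finger_force: 83.3
time_s: 7.43
eef_pos: [0.463, -0.2477, 0.3293]
orientation: [-0.664, -2.757, 0.946]
ft_force: [-0.2, -0.5, -2.1]
gripper_width: 0.0452
finger_force: 83.5
time_s: 7.77
eef_pos: [0.4629, -0.2482, 0.3296]
orientation: [-0.665, -2.756, 0.948]
ft_force: [-0.2, -0.0, -2.5]
gripper_width: 0.0454
finger_force: 83.5
t 7.77 pos [ 0.4629 -0.2482  0.3296] w 0.0454 F 83.5 ft [-0.2 -0.  -2.5] q [ 0.46  0.42 -0.6   1.93  0.77  1.4   0.6 ]
tool axes
 [[-0.89   0.456 -0.001]
 [ 0.36   0.701 -0.615]
 [-0.28  -0.548 -0.788]]
shift mm [-1.8  0.7 -1. ]
turn deg [-37.97  -0.07  -0.32]
```

```bash

python3 -m pendant '[{"gripper":0,"tx":0,"ty":0,"tz":0,"ax":-5,"ay":0,"az":0},{"gripper":0,"tx":0,"ty":0,"tz":0,"ax":-6,"ay":0,"az":0},{"gripper":0,"tx":0,"ty":0,"tz":0,"ax":-6,"ay":0,"az":0},{"gripper":0,"tx":0,"ty":0,"tz":0,"ax":-6,"ay":0,"az":0},{"gripper":0,"tx":0,"ty":0,"tz":0,"ax":-6,"ay":0,"az":0}]' >/dev/null
python3 -m pendant '[{"gripper":0,"tx":0,"ty":0,"tz":0,"ax":-6,"ay":0,"az":0},{"gripper":0,"tx":0,"ty":0,"tz":0,"ax":-6,"ay":0,"az":0},{"gripper":0,"tx":0,"ty":0,"tz":0,"ax":-6,"ay":0,"az":0},{"gripper":0,"tx":0,"ty":0,"tz":0,"ax":-6,"ay":0,"az":0},{"gripper":0,"tx":0,"ty":0,"tz":0,"ax":-6,"ay":0,"az":0}]'
python3 -m pendant '[{"gripper":0,"tx":0,"ty":0,"tz":0,"ax":-6,"ay":0,"az":0},{"gripper":0,"tx":0,"ty":0,"tz":0,"ax":-6,"ay":0,"az":0},{"gripper":0,"tx":0,"ty":0,"tz":0,"ax":-5,"ay":0,"az":0},{"gripper":0,"tx":0,"ty":0,"tz":0,"ax":0,"ay":0,"az":0},{"gripper":0,"tx":0,"ty":0,"tz":0,"ax":0,"ay":0,"az":0}]'
python3 -m pendant '[{"gripper":0,"tx":0,"ty":0,"tz":0,"ax":0,"ay":0,"az":0},{"gripper":0,"tx":0,"ty":0,"tz":0,"ax":0,"ay":0,"az":0},{"gripper":0,"tx":0,"ty":0,"tz":0,"ax":0,"ay":0,"az":0},{"gripper":0,"tx":0,"ty":0,"tz":0,"ax":0,"ay":0,"az":0},{"gripper":0,"tx":0,"ty":0,"tz":0,"ax":0,"ay":0,"az":0}]'
python3 - <<'E'
from h import *
togo((.465,-.248,.33),(.45,.89))
a=manip.camera("scene"); cv2.imwrite("pics/s4.png",cv2.resize(a[40:240,80:320,::-1],(720,600)))
E
```

```text
time_s: 8.6
eef_pos: [0.4631, -0.2484, 0.3304]
orientation: [0.703, 2.92, 0.545]
ft_force: [-0.3, -0.9, -2.9]
gripper_width: 0.0448
finger_force: 83.6
time_s: 9.02
eef_pos: [0.4622, -0.2491, 0.3283]
orientation: [0.668, 2.756, 0.948]
ft_force: [1.6, 0.7, -0.9]
gripper_width: 0.0449
finger_force: 85.5
time_s: 9.43
eef_pos: [0.4636, -0.2469, 0.3297]
orientation: [0.661, 2.757, 0.947]
ft_force: [0.9, -0.4, -2.0]
gripper_width: 0.0447
finger_force: 85.5
t 9.43 pos [ 0.4636 -0.2469  0.3297] w 0.0447 F 85.5 ft [ 0.9 -0.4 -2. ] q [ 1.43  0.55 -1.01  1.9  -0.25  0.96  1.74]
tool axes
 [[-0.891  0.454 -0.001]
 [ 0.357  0.703  0.614]
 [ 0.279  0.547 -0.789]]
shift mm [-1.8 -0.1 -0.5]
turn deg [37.9   0.09 -0.13]
```

View pics/s4.png

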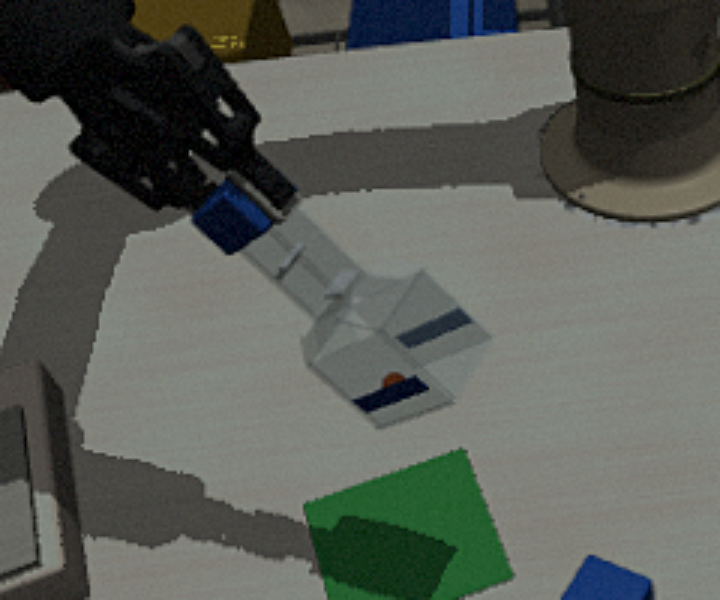

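The ball is now out of the neck, in the body near the base at crop (393,380). Bringing the bottle upright and lowering it.

```bash

python3 -m pendant '[{"gripper":0,"tx":0,"ty":0,"tz":0,"ax":4,"ay":0,"az":0},{"gripper":0,"tx":0,"ty":0,"tz":0,"ax":6,"ay":0,"az":0},{"gripper":0,"tx":0,"ty":0,"tz":0,"ax":6,"ay":0,"az":0},{"gripper":0,"tx":0,"ty":0,"tz":0,"ax":6,"ay":0,"az":0},{"gripper":0,"tx":0,"ty":0,"tz":0,"ax":6,"ay":0,"az":0}]' >/dev/null
python3 -m pendant '[{"gripper":0,"tx":0,"ty":0,"tz":0,"ax":6,"ay":0,"az":0},{"gripper":0,"tx":0,"ty":0,"tz":0,"ax":4,"ay":0,"az":0},{"gripper":0,"tx":-1.8,"ty":0.5,"tz":0,"ax":0,"ay":0,"az":0},{"gripper":0,"tx":0,"ty":0,"tz":20,"ax":0,"ay":0,"az":0},{"gripper":0,"tx":0,"ty":0,"tz":30,"ax":0,"ay":0,"az":0}]' >/dev/null
python3 -m pendant '[{"gripper":0,"tx":0,"ty":0,"tz":30,"ax":0,"ay":0,"az":0},{"gripper":0,"tx":0,"ty":0,"tz":30,"ax":0,"ay":0,"az":0},{"gripper":0,"tx":0,"ty":0,"tz":30,"ax":0,"ay":0,"az":0},{"gripper":0,"tx":0,"ty":0,"tz":20,"ax":0,"ay":0,"az":0},{"gripper":0,"tx":0,"ty":0,"tz":10,"ax":0,"ay":0,"az":0}]'
python3 -m pendant '[{"gripper":0,"tx":0,"ty":0,"tz":0,"ax":0,"ay":0,"az":0},{"gripper":0,"tx":0,"ty":0,"tz":0,"ax":0,"ay":0,"az":0},{"gripper":0,"tx":0,"ty":0,"tz":0,"ax":0,"ay":0,"az":0}]'
python3 - <<'E'
from h import *
togo((.465,-.248,.137),(.45,.89))
a=manip.camera("scene")[60:260,100:300,::-1]; b=manip.camera("top")[140:340,360:560,::-1]; cv2.imwrite("pics/s5.png",np.hstack([cv2.resize(a,(400,400)),cv2.resize(b,(400,400))]))
E
```

```text
time_s: 10.73
eef_pos: [0.4635, -0.2481, 0.1563]
orientation: [-0.737, -3.05, -0.005]
ft_force: [0.9, -0.5, -3.3]
gripper_width: 0.045
finger_force: 85.4
time_s: 10.98
eef_pos: [0.4658, -0.2484, 0.1604]
orientation: [0.736, 3.053, 0.0]
ft_force: [0.2, 0.1, -2.4]
gripper_width: 0.0451
finger_force: 85.4
t 10.98 pos [ 0.4658 -0.2484  0.1604] w 0.0451 F 85.4 ft [ 0.2  0.1 -2.4] q [ 0.81  0.53 -0.61  2.09  0.48  0.66  0.98]
tool axes
 [[-0.89   0.455 -0.002]
 [ 0.455  0.89   0.001]
 [ 0.002 -0.    -1.   ]]
shift mm [ 0.9 -0.  23.4]
turn deg [ 0.04  0.09 -0.28]
```

View pics/s5.png

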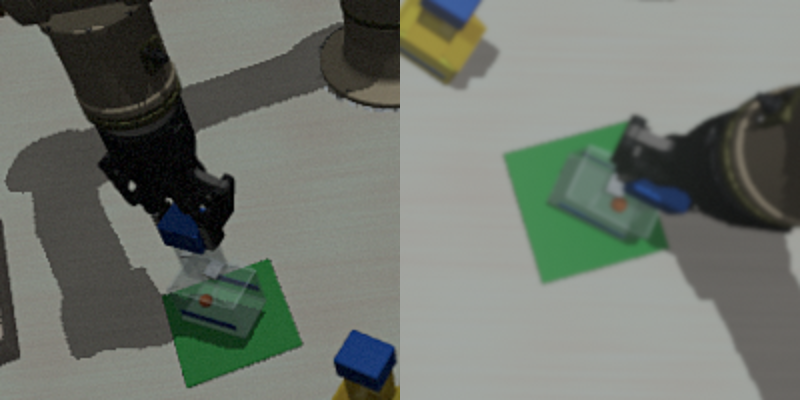

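The bottle hovers upright over the mat, with the ball at scene (202.5,210) and top (469,242.5). I'll triangulate the ball to check its height.

```bash

python3 - <<'E'
from h import *
a,da=rays(manip.camera_info("scene"),[(202.5,210)]); b,db=rays(manip.camera_info("top"),[(469,242.5)])
da,db=da[0],db[0]; s=np.linalg.lstsq(np.c_[da,-db],b-a,rcond=None)[0]
print((a+s[0]*da).round(4),(b+s[1]*db).round(4))
E
python3 -m pendant '[{"gripper":0,"tx":1,"ty":0,"tz":8,"ax":0,"ay":0,"az":0},{"gripper":0,"tx":0,"ty":0,"tz":6,"ax":0,"ay":0,"az":0},{"gripper":0,"tx":0,"ty":0,"tz":4,"ax":0,"ay":0,"az":0},{"gripper":0,"tx":0,"ty":0,"tz":0,"ax":0,"ay":0,"az":0},{"gripper":0,"tx":0,"ty":0,"tz":0,"ax":0,"ay":0,"az":0}]'
python3 -m pendant '[{"gripper":0,"tx":0,"ty":0,"tz":2,"ax":0,"ay":0,"az":0},{"gripper":0,"tx":0,"ty":0,"tz":1,"ax":0,"ay":0,"az":0},{"gripper":0,"tx":0,"ty":0,"tz":1,"ax":0,"ay":0,"az":0},{"gripper":0,"tx":0,"ty":0,"tz":0,"ax":0,"ay":0,"az":0},{"gripper":0,"tx":0,"ty":0,"tz":0,"ax":0,"ay":0,"az":0}]'
```

```text
[ 0.4574 -0.2698  0.0376] [ 0.4575 -0.269   0.0373]
time_s: 11.5
eef_pos: [0.464, -0.2473, 0.1409]
orientation: [-0.734, -3.054, -0.0]
ft_force: [0.2, 0.1, -1.3]
gripper_width: 0.0451
finger_force: 85.4
time_s: 11.92
eef_pos: [0.4642, -0.2475, 0.1373]
orientation: [-0.735, -3.054, 0.0]
ft_force: [-0.4, 0.1, -2.7]
gripper_width: 0.0451
finger_force: 85.6
```

The ball is about 10 mm above the underside, so it is at the bottom. There's no contact with the mat yet (force still at the bottle's weight), so I'll keep lowering in 1 mm steps.

```bash

python3 -m pendant '[{"gripper":0,"tx":0,"ty":0,"tz":1,"ax":0,"ay":0,"az":0},{"gripper":0,"tx":0,"ty":0,"tz":0,"ax":0,"ay":0,"az":0},{"gripper":0,"tx":0,"ty":0,"tz":0,"ax":0,"ay":0,"az":0}]' | grep -E "eef|ft_"
python3 -m pendant '[{"gripper":0,"tx":0,"ty":0,"tz":0.7,"ax":0,"ay":0,"az":0},{"gripper":0,"tx":0,"ty":0,"tz":0,"ax":0,"ay":0,"az":0},{"gripper":0,"tx":0,"ty":0,"tz":0,"ax":0,"ay":0,"az":0}]'| grep -E "eef|ft_"
```

```text
eef_pos: [0.4644, -0.2477, 0.137]
ft_force: [-1.7, -0.8, 7.5]
eef_pos: [0.4645, -0.2477, 0.137]
ft_force: [-4.0, 0.2, 16.7]
```

```bash

python3 -m pendant '[{"gripper":0,"tx":0,"ty":0,"tz":-1,"ax":0,"ay":0,"az":0},{"gripper":0,"tx":0,"ty":0,"tz":0,"ax":0,"ay":0,"az":0},{"gripper":0,"tx":0,"ty":0,"tz":0,"ax":0,"ay":0,"az":0}]' 20 | grep -E "eef|ft_|finger"
python3 -m pendant '[{"gripper":0.7,"tx":0,"ty":0,"tz":0,"ax":0,"ay":0,"az":0},{"gripper":1,"tx":0,"ty":0,"tz":0,"ax":0,"ay":0,"az":0},{"gripper":1,"tx":0,"ty":0,"tz":0,"ax":0,"ay":0,"az":0},{"gripper":1,"tx":0,"ty":0,"tz":0,"ax":0,"ay":0,"az":0},{"gripper":1,"tx":0,"ty":0,"tz":0,"ax":0,"ay":0,"az":0}]'
python3 -m pendant '[{"gripper":1,"tx":0,"ty":0,"tz":-10,"ax":0,"ay":0,"az":0},{"gripper":1,"tx":0,"ty":0,"tz":-25,"ax":0,"ay":0,"az":0},{"gripper":1,"tx":0,"ty":0,"tz":-30,"ax":0,"ay":0,"az":0},{"gripper":1,"tx":0,"ty":0,"tz":-30,"ax":0,"ay":0,"az":0},{"gripper":1,"tx":0,"ty":0,"tz":-30,"ax":0,"ay":0,"az":0}]'
python3 -m pendant '[{"gripper":1,"tx":0,"ty":-30,"tz":-25,"ax":0,"ay":0,"az":0},{"gripper":1,"tx":0,"ty":-35,"tz":0,"ax":0,"ay":0,"az":0},{"gripper":1,"tx":0,"ty":-35,"tz":0,"ax":0,"ay":0,"az":0},{"gripper":1,"tx":0,"ty":-35,"tz":0,"ax":0,"ay":0,"az":0},{"gripper":1,"tx":0,"ty":0,"tz":0,"ax":0,"ay":0,"az":0}]' |grep eef
python3 - <<'E'
from h import *
a=manip.camera("scene")[:,:,::-1].copy(); b=manip.camera("top")[:,:,::-1].copy()
t=manip.camera_info("top")
c=blob(b,(100,100,40),(125,255,255),(460,225)); h=cv2.approxPolyDP(cv2.convexHull(c),2.,True).reshape(-1,2); print(h.tolist(),plane(t,h,.172).round(3).tolist())
cv2.imwrite("pics/s6.png",np.vstack([cv2.resize(a,(480,300)),cv2.resize(b,(480,300))]))
E
```

```text
eef_pos: [0.4645, -0.2477, 0.137]
ft_force: [-2.0, 0.5, 7.4]
finger_force: 86.5
time_s: 13.08
eef_pos: [0.4642, -0.2475, 0.1364]
orientation: [-0.735, -3.054, -0.0]
ft_force: [0.3, 0.0, -0.1]
gripper_width: 0.0857
finger_force: 0.0
time_s: 13.5
eef_pos: [0.4639, -0.247, 0.2635]
orientation: [-0.734, -3.054, -0.001]
ft_force: [0.6, -1.0, -1.0]
gripper_width: 0.0854
finger_force: 0.0
eef_pos: [0.3985, -0.3742, 0.2867]
[[474, 220], [481, 218], [502, 229], [494, 247], [488, 247], [468, 237]] [[0.485, -0.226, 0.172], [0.489, -0.237, 0.172], [0.471, -0.272, 0.172], [0.442, -0.257, 0.172], [0.441, -0.247, 0.172], [0.457, -0.214, 0.172]]
```

View pics/s6.png

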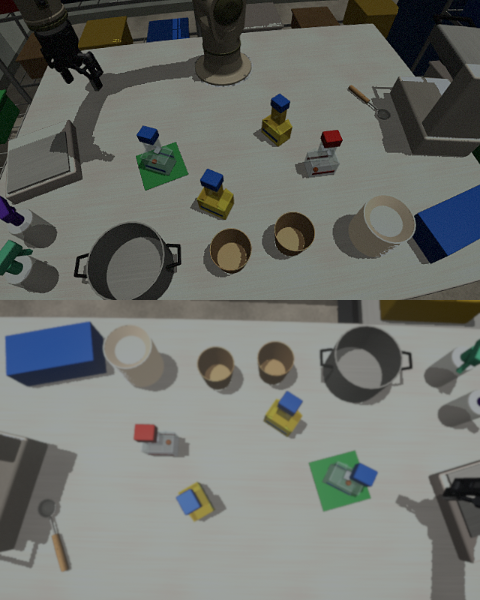

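The bottle stands upright on the mat in both views, scene (157,155) and top (348,478). The measured cap centre is about (0.465, -0.247), within a few mm of the mat centre. The red-capped bottle hasn't moved and the arm is clear, so I'm handing in.

```bash
python3 -c "
from bench import manip
print(manip.job_done())"
```

```text
the job is handed in; nothing more can be done
None
```

The blue-capped bottle was rocked once to each side until its ball dropped to the bottom, and it now stands upright within a few mm of the mat's centre; the red-capped bottle was left untouched, and the job is handed in at about 14 s (no verdict was returned).

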